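Shim the rocking corner of a jig plate

TASK

The welding-jig plate on the bench rocks because one of its four feet is short. Press down on its corners to find the one that gives, press that corner's brass shim in under its foot until the turned-up lip lies flat against the foot, then press firmly on that corner once more to prove that it no longer gives. Use the fingertips only: pick nothing up, leave the other three shims and everything else where they are, and keep the pipe standing in its nest.

Things in the scene. Friction and masses are not known exactly. Their poses are not given: they have to be found in the camera images.
- jig_plate: Dark steel jig plate, 156 x 156 x 12 mm, corners cut off at 45 degrees, 2.5 kg, loose on four welded feet 20 mm high (one is 5 mm short); its top is 32 mm above the bench. Origin: its centre, at bench level; z up, x and y along its straight sides; any yaw. Rigid when pressed over a good foot; over the short foot it tips down 4 mm under 3 to 4 N (press slowly with 8 N or more) and comes back level.
- corner_1 (a point): Press point of corner 1: on top of the plate (32 mm above the bench), at the flush screw right over the middle of that corner's foot, 77 mm from the plate's centre.
- corner_2 (a point): Press point of corner 2: on top of the plate (32 mm above the bench), at the flush screw right over the middle of that corner's foot, 77 mm from the plate's centre.
- corner_3 (a point): Press point of corner 3: on top of the plate (32 mm above the bench), at the flush screw right over the middle of that corner's foot, 77 mm from the plate's centre.
- corner_4 (a point): Press point of corner 4: on top of the plate (32 mm above the bench), at the flush screw right over the middle of that corner's foot, 77 mm from the plate's centre.
- foot_1 (a point): Middle of the flat outer face of the foot at corner 1, at bench level, 92 mm from the plate's centre; x axis level, inwards to the plate's centre, z up. The foot is 30 mm deep along x, 16 mm wide; its face is flush with the plate's cut corner above.
- foot_2 (a point): Middle of the flat outer face of the foot at corner 2, at bench level, 92 mm from the plate's centre; x axis level, inwards to the plate's centre, z up. The foot is 30 mm deep along x, 16 mm wide; its face is flush with the plate's cut corner above.
- foot_3 (a point): Middle of the flat outer face of the foot at corner 3, at bench level, 92 mm from the plate's centre; x axis level, inwards to the plate's centre, z up. The foot is 30 mm deep along x, 16 mm wide; its face is flush with the plate's cut corner above.
- foot_4 (a point): Middle of the flat outer face of the foot at corner 4, at bench level, 92 mm from the plate's centre; x axis level, inwards to the plate's centre, z up. The foot is 30 mm deep along x, 16 mm wide; its face is flush with the plate's cut corner above.
- shim_1: Loose brass shim, 60 g, flat on the bench in front of corner 1: tongue 4.5 mm thick, 30 wide, 28 long; at its outer end a lip turned up, 26 mm high, 30 wide, 4 thick. Origin: bottom middle of the lip's inner face; x along the tongue to the foot, z up. The tongue's end starts about 6 mm from the foot; home, this origin is at foot_1. Slides with under 1 N; fits only under the short foot.
- shim_2: Loose brass shim, 60 g, flat on the bench in front of corner 2: tongue 4.5 mm thick, 30 wide, 28 long; at its outer end a lip turned up, 26 mm high, 30 wide, 4 thick. Origin: bottom middle of the lip's inner face; x along the tongue to the foot, z up. The tongue's end starts about 6 mm from the foot; home, this origin is at foot_2. Slides with under 1 N; fits only under the short foot.
- shim_3: Loose brass shim, 60 g, flat on the bench in front of corner 3: tongue 4.5 mm thick, 30 wide, 28 long; at its outer end a lip turned up, 26 mm high, 30 wide, 4 thick. Origin: bottom middle of the lip's inner face; x along the tongue to the foot, z up. The tongue's end starts about 6 mm from the foot; home, this origin is at foot_3. Slides with under 1 N; fits only under the short foot.
- shim_4: Loose brass shim, 60 g, flat on the bench in front of corner 4: tongue 4.5 mm thick, 30 wide, 28 long; at its outer end a lip turned up, 26 mm high, 30 wide, 4 thick. Origin: bottom middle of the lip's inner face; x along the tongue to the foot, z up. The tongue's end starts about 6 mm from the foot; home, this origin is at foot_4. Slides with under 1 N; fits only under the short foot.
- pipe: Ring of sawn steel pipe, 48 mm across, 52 mm high, 0.34 kg, standing loose between four 12 mm dowels in the middle of the plate; its origin is the middle of its underside.
- paint_marker: Bystander: white and yellow paint marker, 126 mm long, 18 mm thick; origin at the middle of its underside.
- try_square: Bystander: engineer's square lying flat, 92 x 166 x 18 mm; origin at the middle of its underside.
- tip_box: Bystander: small orange and grey plastic box, 46 x 76 x 27 mm; origin at the middle of its underside.
- magnet: Bystander: yellow-edged triangular welding magnet lying flat, 68 x 90 x 19 mm; origin at the middle of its underside.
- bolt: Bystander: large bolt lying on its side, 80 mm long, 24 mm thick; origin at the middle of its underside.
There are look-alikes about, which are no part of the job. What is shaped like the shim_4 but black or blue is not meant.

How it is judged:
On the way, in this order (a step that is already met when the one before it is completed fails the run):
1. the corner over the short foot is pressed down with the fingers until it has sunk at least 3 mm (contact force between the fingers and jig_plate above 1 N and height (world z) of any of corner_1, corner_2, corner_3, corner_4 below 0.029 m), for 0.1 s.
2. a shim is home under its foot: lip within 3 mm of the foot's face (((x of shim_1 in the frame of foot_1 between -0.003 and 0.003 m and y of shim_1 in the frame of foot_1 between -0.01 and 0.01 m and angle between the x axis of shim_1 and the x axis of foot_1, either way round below 0.12 rad) or (x of shim_2 in the frame of foot_2 between -0.003 and 0.003 m and y of shim_2 in the frame of foot_2 between -0.01 and 0.01 m and angle between the x axis of shim_2 and the x axis of foot_2, either way round below 0.12 rad) or (x of shim_3 in the frame of foot_3 between -0.003 and 0.003 m and y of shim_3 in the frame of foot_3 between -0.01 and 0.01 m and angle between the x axis of shim_3 and the x axis of foot_3, either way round below 0.12 rad) or (x of shim_4 in the frame of foot_4 between -0.003 and 0.003 m and y of shim_4 in the frame of foot_4 between -0.01 and 0.01 m and angle between the x axis of shim_4 and the x axis of foot_4, either way round below 0.12 rad))), for 0.2 s.
3. the shimmed corner is pressed with more than 4 N (the pressing fingers within 50 mm of its press point) and sinks less than 1.8 mm (((x of shim_1 in the frame of foot_1 between -0.003 and 0.003 m and y of shim_1 in the frame of foot_1 between -0.01 and 0.01 m and angle between the x axis of shim_1 and the x axis of foot_1, either way round below 0.12 rad and contact force between the fingers and jig_plate above 4 N and horizontal distance between the grasp point and corner_1 below 0.05 m and height (world z) of corner_1 above 0.0302 m) or (x of shim_2 in the frame of foot_2 between -0.003 and 0.003 m and y of shim_2 in the frame of foot_2 between -0.01 and 0.01 m and angle between the x axis of shim_2 and the x axis of foot_2, either way round below 0.12 rad and contact force between the fingers and jig_plate above 4 N and horizontal distance between the grasp point and corner_2 below 0.05 m and height (world z) of corner_2 above 0.0302 m) or (x of shim_3 in the frame of foot_3 between -0.003 and 0.003 m and y of shim_3 in the frame of foot_3 between -0.01 and 0.01 m and angle between the x axis of shim_3 and the x axis of foot_3, either way round below 0.12 rad and contact force between the fingers and jig_plate above 4 N and horizontal distance between the grasp point and corner_3 below 0.05 m and height (world z) of corner_3 above 0.0302 m) or (x of shim_4 in the frame of foot_4 between -0.003 and 0.003 m and y of shim_4 in the frame of foot_4 between -0.01 and 0.01 m and angle between the x axis of shim_4 and the x axis of foot_4, either way round below 0.12 rad and contact force between the fingers and jig_plate above 4 N and horizontal distance between the grasp point and corner_4 below 0.05 m and height (world z) of corner_4 above 0.0302 m))), for 0.2 s.
At the end, for the whole second after the job is handed in: One shim is home: lip within 3 mm of the foot's face, 10 mm sideways and 0.12 rad of square; the other three within 15 mm of their starts. The plate stands level on the bench (0.02 rad) and at rest, the pipe upright within 8 mm of its centre (((x of shim_1 in the frame of foot_1 between -0.003 and 0.003 m and y of shim_1 in the frame of foot_1 between -0.01 and 0.01 m and angle between the x axis of shim_1 and the x axis of foot_1, either way round below 0.12 rad and linear speed of shim_1 below 0.01 m/s and distance of each of shim_2, shim_3, shim_4 from where it was at the start of the episode below 0.015 m) or (x of shim_2 in the frame of foot_2 between -0.003 and 0.003 m and y of shim_2 in the frame of foot_2 between -0.01 and 0.01 m and angle between the x axis of shim_2 and the x axis of foot_2, either way round below 0.12 rad and linear speed of shim_2 below 0.01 m/s and distance of each of shim_1, shim_3, shim_4 from where it was at the start of the episode below 0.015 m) or (x of shim_3 in the frame of foot_3 between -0.003 and 0.003 m and y of shim_3 in the frame of foot_3 between -0.01 and 0.01 m and angle between the x axis of shim_3 and the x axis of foot_3, either way round below 0.12 rad and linear speed of shim_3 below 0.01 m/s and distance of each of shim_1, shim_2, shim_4 from where it was at the start of the episode below 0.015 m) or (x of shim_4 in the frame of foot_4 between -0.003 and 0.003 m and y of shim_4 in the frame of foot_4 between -0.01 and 0.01 m and angle between the x axis of shim_4 and the x axis of foot_4, either way round below 0.12 rad and linear speed of shim_4 below 0.01 m/s and distance of each of shim_1, shim_2, shim_3 from where it was at the start of the episode below 0.015 m)) and angle between jig_plate's own z axis and vertical below 0.02 rad and linear speed of jig_plate below 0.01 m/s and height (world z) of jig_plate below 0.004 m and horizontal distance between pipe and jig_plate below 0.008 m and angle between pipe's own z axis and vertical below 0.06 rad); the robot touches nothing.
It fails at once if a shim, the plate or the pipe is lifted, or a shim tipped over (height (world z) of any of shim_1, shim_2, shim_3, shim_4 above 0.01 m or angle between any of shim_1, shim_2, shim_3, shim_4's own z axis and vertical above 0.35 rad or height (world z) of any of corner_1, corner_2, corner_3, corner_4 above 0.042 m or height (world z) of pipe above 0.045 m).
It fails at once if the plate is shoved more than 25 mm along the bench (distance of jig_plate from where it was at the start of the episode above 0.025 m).
It fails at once if the pipe leaves its nest (horizontal distance between pipe and jig_plate above 0.015 m).
It fails at once if more than one shim is moved 15 mm or more, or one is knocked over 60 mm away (distance of each of shim_1, shim_2 from where it was at the start of the episode above 0.015 m or distance of each of shim_1, shim_3 from where it was at the start of the episode above 0.015 m or distance of each of shim_1, shim_4 from where it was at the start of the episode above 0.015 m or distance of each of shim_2, shim_3 from where it was at the start of the episode above 0.015 m or distance of each of shim_2, shim_4 from where it was at the start of the episode above 0.015 m or distance of each of shim_3, shim_4 from where it was at the start of the episode above 0.015 m or distance of any of shim_1, shim_2, shim_3, shim_4 from where it was at the start of the episode above 0.06 m).
It fails at once if a bystander is moved more than 30 mm (distance of any of paint_marker, try_square, tip_box, magnet, bolt from where it was at the start of the episode above 0.03 m).
It also fails if it takes over 64 s, if anything falls off the work surface, if the arm or the gripper's body presses on something with over 40 N, if the wrist force passes 120 N, or if a joint passes its speed limit or range.

ROBOT

A 6-joint arm with a two-finger parallel gripper is mounted at the origin on the work surface; the furniture and walls round the work are solid. World frame = base frame: x ahead of the robot, y to its left, z up, the work surface at z = 0. Lengths are in m, angles in rad, forces in N, time in s.
With the tool pointing down it reaches from about 0.4 to 0.825 m from the base axis. Payload 7 kg.
Tool frame: the origin (TCP) lies at the very end of the fingers, on their centre line; the grasp point (between the pads) lies 19 mm behind it; z points along the fingers, y is the direction in which the jaws open and shut (so a half turn about z gives the same grasp; the last joint's range is limited). The gripper opens to 88 mm and grips with 3 to 60 N. Pads are 19 mm wide; open, the fingers measure 130 mm over their backs; the gripper's body (78 mm by 193 mm) begins 47 mm behind the grasp point.
Start: joints at [0.288, 0.359, 0.012, 0, -1.224, -0.288], TCP at [0.675, -0, 0.227] pointing down, gripper open.
Joint ranges: [-3.07, 3.07], [-1.43, 2.12], [-1.02, 1.25], [-3.03, 1.67], [-3.05, -0], [-3.03, 3.03]. Speed limits (rad/s): [2.39, 2.39, 3.01, 3.14, 3.14, 3.14].

INTERFACE

Orientations are given as [roll, pitch, yaw] about the fixed x, y, z axes, in that order (R = Rz(yaw) Ry(pitch) Rx(roll)).
In Python, from station import arm gives the robot as it stands.
- The arm moves only by the shell command python3 -m inch 'ROWS' [FORCE]. ROWS is text: rows parted by semicolons, each of 7 numbers parted by spaces: the closure, from 0 (fully open) to 1 (shut), then the shift along the tool's x, y, z each as a share of 300 mm, from -1 to 1, then the turn, a rotation vector about the tool's x, y, z each as a share of 60 degrees, from -1 to 1. In form: grip tx ty tz rx ry rz; .... A call has 1 to 12 rows; each row is the pose to reach, as a shift and turn from the pose commanded when the call began, along the tool's axes at that moment; what a row does not reach only later rows make up. A row lasts 1/10 s, in which the tool goes at most 50 mm and 8.59 degrees, less where a joint would pass 70% of its speed; a pose out of reach is approached as far as the arm can. A call with a number of a shift or a turn outside -1 to 1 is refused whole. A call with a gripper value outside its range is refused whole. The fingers move at their own pace and stop on an object; FORCE is the grip in N (left out, the last holds). Time passes only in rows, so rows that repeat a pose let the fingers close. It gives the time, the measured TCP pose, the force and the opening at its end, in the units of the state.
- arm.get_state(): the state, without advancing time (a new reading comes with each control period).
- arm.grab_frame(name): name is "scene" or "side" or "wrist"; returns a dict with "img" (480x640x3 uint8, red, green, blue), "range_z" (480x640 float32, m along the optical axis (not along the pixel's ray), 0 where there is no reading), "fx", "fy", "cx", "cy" (pixels), "dist" ([k1, k2, p1, p2, k3] as OpenCV has them; the pictures are not rectified), "extrinsics" (4x4, takes a point from world to camera coordinates); the wrist camera has in their place "tool_from_camera" (4x4, takes a point from camera to tool coordinates, whose origin is the TCP and whose axes are the flange's). Camera axes: x right, y up, looking along -z (the intrinsics and any distortion apply to the point x, -y, -z); pixel columns grow to the right and rows downward; lengths in m; the calibration is good to about 2 mm. A picture is of the moment at which its call begins: read the wrist's pose just before it.
- arm.job_done(): hands the job in, once; it reports no verdict.
The state is a dict: "t": time; "q": joint angles; "qd": joint speeds; "joint_efforts": joint torques, N m; "eef_pos": TCP position; "ee_rot": TCP orientation; "force": force on the tool from outside, world axes, zero at the start; "moment": the same for the moment, N m; "width": finger opening in m.
Only numpy, scipy, OpenCV 4.12 (cv2) and the standard library are available. Lean on these libraries where they do the work, as an engineer would, in place of code of your own. Each camera call takes 0.05 s, during which the arm holds its last target.

## Working session

There is one attempt and no reset: what is moved stays moved. The work goes in short steps, Python scripts to look and compute and a shell command to move; the robot and the scene stay as the last step left them, time stands still between calls to the robot, and variables do not carry over. Pictures are saved under pics/ and viewed, and the job is handed in when it is done.

```bash
ls; mkdir -p pics; python3 - <<'E'
from station import arm
import cv2,numpy as np
s=arm.get_state();print({k:np.round(v,3) for k,v in s.items()})
for n in ["scene","side","wrist"]:
    f=arm.grab_frame(n); cv2.imwrite(f"pics/{n}0.png",f["img"][:,:,::-1]); 
    print(n,f["fx"],f["fy"],f["cx"],f["cy"],f["dist"]); print(np.round(f.get("extrinsics",f.get("tool_from_camera")),4))
    np.savez(f"{n}0.npz",**f)
E
```

```text
pics
{'t': np.float64(0.0), 'q': array([ 0.288,  0.359,  0.011, -0.   , -1.224, -0.288]), 'qd': array([-0.001,  0.   , -0.   ,  0.   ,  0.001,  0.   ]), 'joint_efforts': array([-1.0000e-03, -5.8273e+01,  2.9306e+01,  6.9970e+00,  7.0000e-03,
       -0.0000e+00]), 'eef_pos': array([ 0.675, -0.   ,  0.226]), 'ee_rot': array([ 3.14 , -0.   , -1.571]), 'force': array([0.516, 0.087, 1.412]), 'moment': array([ 0.009,  0.024, -0.047]), 'width': np.float64(0.087)}
scene 586.7269877019297 586.7269877019297 320.4813425640376 242.1170255902191 [-0.10835091  0.          0.          0.          0.        ]
[[-0.737  -0.6759  0.0037  0.3849]
 [ 0.491  -0.5316  0.6902 -0.372 ]
 [-0.4646  0.5104  0.7236 -0.9248]
 [ 0.      0.      0.      1.    ]]
side 610.7374883466973 610.7374883466973 323.4370943276108 235.95147784317473 [0.00730199 0.         0.         0.         0.        ]
[[-0.8978 -0.44    0.0202  0.4983]
 [ 0.31   -0.5986  0.7386 -0.2697]
 [-0.3129  0.6694  0.6738 -1.1102]
 [ 0.      0.      0.      1.    ]]
wrist 352.43561225448025 352.43561225448025 324.8651517927056 240.54117347290983 [-0.07135148  0.          0.          0.          0.        ]
[[-1.000e-03  9.567e-01  2.909e-01  7.990e-02]
 [ 1.000e+00  1.000e-03  2.000e-04 -1.100e-03]
 [-1.000e-04  2.909e-01 -9.567e-01 -1.587e-01]
 [ 0.000e+00  0.000e+00  0.000e+00  1.000e+00]]
```

View pics/scene0.png

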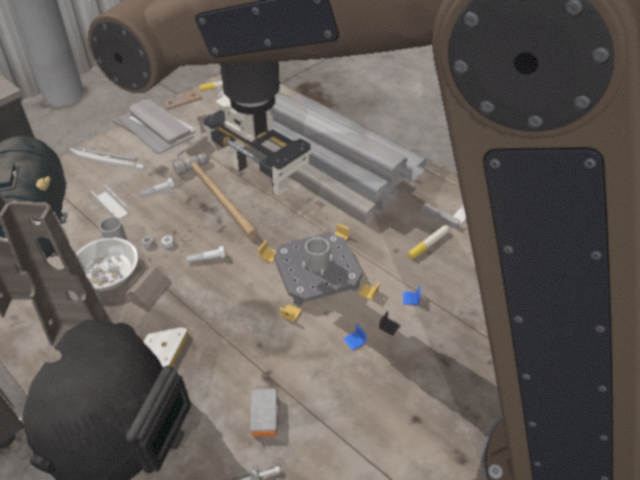

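View pics/side0.png

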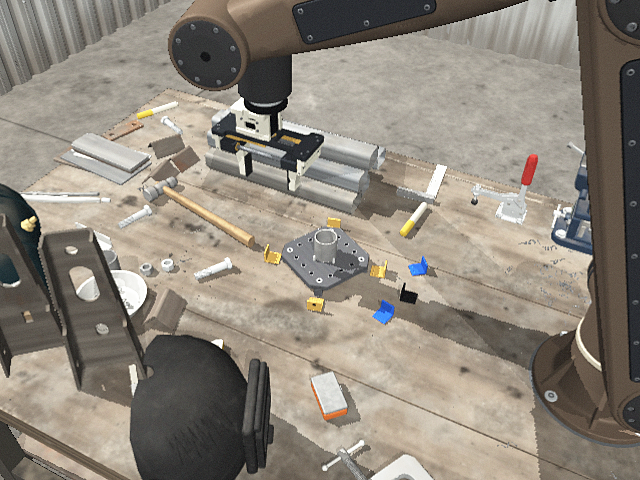

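View pics/wrist0.png

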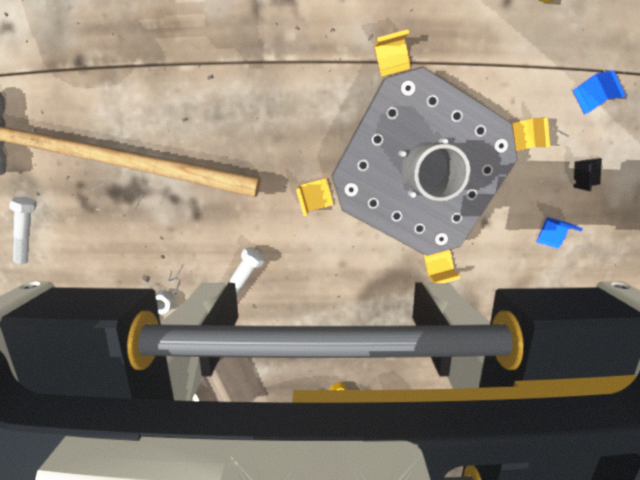

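The wrist view shows the plate clearly: its four flush screws are at about (408,88), (501,146), (441,239) and (351,190). There is a yellow shim outside each corner, at about (393,52), (532,133), (442,266) and (315,196). I'll ignore the blue and black look-alikes.

```bash
cat > h.py <<'E'
import numpy as np,cv2
from scipy.spatial.transform import Rotation as R
def cams(f,pos=None,rpy=None):
    if "tool_from_camera" in f:
        T=np.eye(4);T[:3,:3]=R.from_euler('xyz',rpy).as_matrix();T[:3,3]=pos
        return T@f["tool_from_camera"]
    return np.linalg.inv(f["extrinsics"])
def cast(f,uv,z,pos=None,rpy=None):
    M=cams(f,pos,rpy);K=np.array([[f["fx"],0,f["cx"]],[0,f["fy"],f["cy"]],[0,0,1]])
    p=cv2.undistortPoints(np.array(uv,float).reshape(-1,1,2),K,f["dist"]).reshape(-1,2)
    d=np.c_[p[:,0],-p[:,1],-np.ones(len(p))]@M[:3,:3].T;o=M[:3,3]
    return o+d*((z-o[2])/d[:,2])[:,None]
def yellow(img,lo=(18,130,90),hi=(32,255,255)):
    m=cv2.inRange(cv2.cvtColor(np.ascontiguousarray(img),cv2.COLOR_RGB2HSV),lo,hi)
    return m
E
python3 - <<'E'
from h import *
from station import arm
s=arm.get_state();print(s["t"],s["eef_pos"],s["ee_rot"])
f=dict(np.load("wrist0.npz"));P=(s["eef_pos"],s["ee_rot"])
img=f["img"]
g=cv2.cvtColor(img,cv2.COLOR_RGB2GRAY)
c=np.array([[408,88],[501,146],[441,239],[351,190]])
ref=[]
for x,y in c:
    w=g[y-9:y+10,x-9:x+10].astype(float);m=(w>150)*1.;yy,xx=np.mgrid[-9:10,-9:10]; ref.append([x+(xx*m).sum()/m.sum(),y+(yy*m).sum()/m.sum()])
print(np.round(ref,1))
w=cast(f,ref,0.032,*P);print(np.round(w,4));cen=w.mean(0);print(cen,np.linalg.norm(w-cen,axis=1),np.degrees(np.arctan2(*(w-cen)[:,1::-1].T)))
fs=dict(np.load("side0.npz"))
m=yellow(img);cs,_=cv2.findContours(m,cv2.RETR_EXTERNAL,cv2.CHAIN_APPROX_NONE)
for k in cs:
    if cv2.contourArea(k)<300: continue
    r=cv2.minAreaRect(k);print(r,np.round(cast(f,[r[0]],0.004,*P),4))
cv2.imwrite("pics/w_zoom.png",cv2.resize(img[20:300,280:580,::-1],None,fx=2,fy=2,interpolation=cv2.INTER_CUBIC))
# depth check at pipe-free plate point
d=f["range_z"]; print(d[150,408],d[100,430])
# robustness: side view
v=img[:1]
E
```

```text
0.15 [ 6.74630961e-01 -3.25363531e-05  2.25828551e-01] [ 3.14030526e+00 -1.43183960e-04 -1.57085310e+00]
[[408.3  87.5]
 [501.3 144.9]
 [441.8 238.4]
 [351.  189.3]]
[[ 0.5971 -0.1228  0.032 ]
 [ 0.501  -0.0713  0.032 ]
 [ 0.5525  0.0251  0.032 ]
 [ 0.6493 -0.0265  0.032 ]]
[ 0.57498464 -0.0488987   0.032     ] [0.07716196 0.07734114 0.07731913 0.07763534] [ -73.33524371 -163.12933135  106.88307034   16.75430519]
((464.00213623046875, 389.5853271484375), (21.310733795166016, 342.5079040527344), 88.60282135009766) [[0.4901 0.2439 0.004 ]]
((508.8653869628906, 340.072509765625), (58.873905181884766, 27.648595809936523), 83.48019409179688) [[0.4415 0.1684 0.004 ]]
((140.8839569091797, 339.9863586425781), (28.041898727416992, 59.00482940673828), 6.709836483001709) [[0.9094 0.1674 0.004 ]]
((441.51763916015625, 266.8294372558594), (30.695661544799805, 30.153337478637695), 77.47119140625) [[0.5396 0.0679 0.004 ]]
((314.8165283203125, 196.05506896972656), (30.650442123413086, 32.56609344482422), 73.3007583618164) [[ 0.6864 -0.0149  0.004 ]]
((531.147705078125, 133.44515991210938), (29.479524612426758, 35.62820816040039), 82.14668273925781) [[ 0.4554 -0.0833  0.004 ]]
((393.9615478515625, 52.80768966674805), (40.79215621948242, 36.47760009765625), 78.69007110595703) [[ 0.6068 -0.1589  0.004 ]]
0.34091893 0.3275507
```

View pics/w_zoom.png

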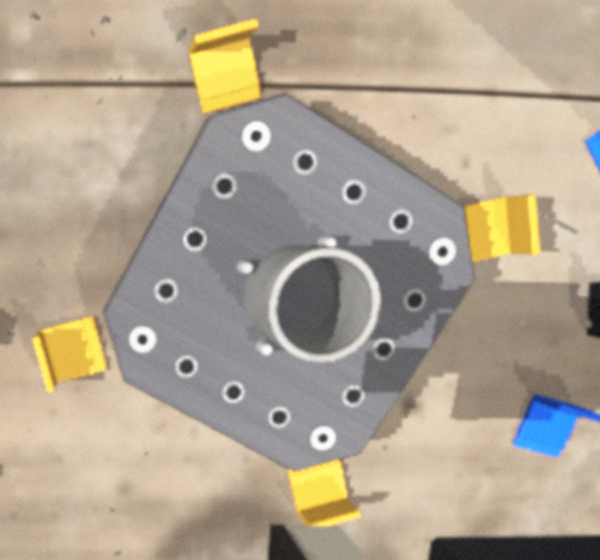

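```bash
python3 -m inch '1 0.088 0.085 0.15 0 0 -0.14; 1 0.088 0.085 0.3 0 0 -0.28; 1 0.088 0.085 0.45 0 0 -0.28; 1 0.088 0.085 0.56 0 0 -0.28; 1 0.088 0.085 0.56 0 0 -0.28; 1 0.088 0.085 0.56 0 0 -0.28; 1 0.088 0.085 0.56 0 0 -0.28; 1 0.088 0.085 0.56 0 0 -0.28' 10; python3 - <<'E'
from h import *
from station import arm
s=arm.get_state();print(s["t"],s["eef_pos"],s["ee_rot"],s["force"])
f=arm.grab_frame("side");cv2.imwrite("pics/side1.png",cv2.resize(f["img"][150:350,200:460,::-1],None,fx=3,fy=3))
f=arm.grab_frame("wrist");cv2.imwrite("pics/wrist1.png",f["img"][:,:,::-1])
E
```

```text
t: 0.95
eef_pos: [0.651, -0.0261, 0.061]
ee_rot: [-3.138, -0.0, -1.277]
force: [-0.7, -0.5, -0.2]
width: 0.0293
0.95 [ 0.65095665 -0.02607194  0.06095805] [-3.13790475e+00 -4.27984042e-04 -1.27724926e+00] [-0.67521984 -0.50499615 -0.18835184]
```

View pics/side1.png

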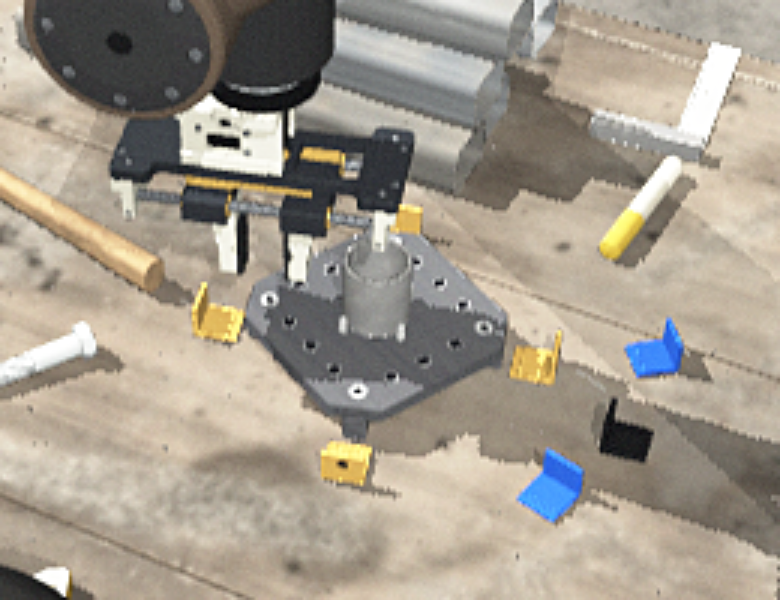

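View pics/wrist1.png

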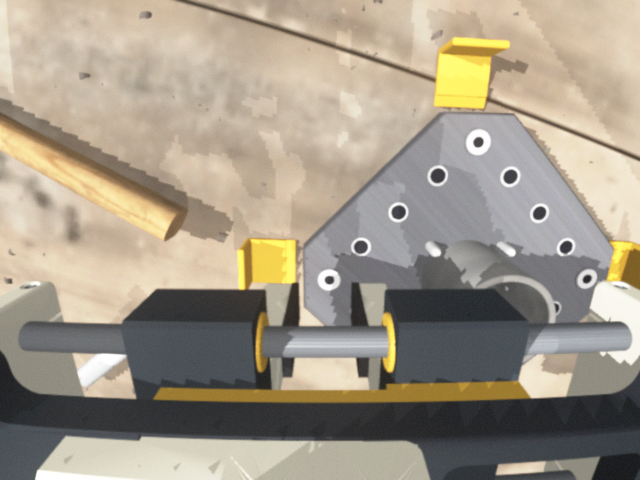

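Fingers are closing above the right-hand corner, D in world terms (left in the wrist view). Lowering slowly onto it.

```bash
python3 -m inch '1 0 0 0.02 0 0 0; 1 0 0 0.05 0 0 0; 1 0 0 0.075 0 0 0; 1 0 0 0.08 0 0 0; 1 0 0 0.083 0 0 0; 1 0 0 0.086 0 0 0; 1 0 0 0.089 0 0 0;1 0 0 0.089 0 0 0'; python3 -m inch '1 0 0 0.003 0 0 0; 1 0 0 0.006 0 0 0; 1 0 0 0.009 0 0 0; 1 0 0 0.009 0 0 0'
```

```text
t: 1.85
eef_pos: [0.6497, -0.0264, 0.0324]
ee_rot: [-3.141, -0.0, -1.277]
force: [-1.4, -0.4, 2.5]
width: 0.0003
t: 2.25
eef_pos: [0.6498, -0.0265, 0.0322]
ee_rot: [-3.14, -0.001, -1.277]
force: [-8.8, 0.8, 21.6]
width: 0.0004
```

D is rigid: 21 N with no sink. Next is corner C.

```bash
python3 -m inch '1 0 0 -0.06 0 0 0; 1 -0.1 0.1 -0.07 0 0 0; 1 -0.2 0.2 -0.07 0 0 0; 1 -0.258 0.259 -0.07 0 0 0; 1 -0.258 0.259 -0.06 0 0 0; 1 -0.258 0.259 -0.04 0 0 0; 1 -0.258 0.259 -0.02 0 0 0; 1 -0.258 0.259 -0.01 0 0 0; 1 -0.258 0.259 -0.005 0 0 0; 1 -0.258 0.259 0 0 0 0;1 -0.258 0.259 0 0 0 0'; python3 -m inch '1 0 0 0 0 0 0; 1 0 0 0 0 0 0'
```

```text
t: 3.35
eef_pos: [0.5532, 0.0249, 0.032]
ee_rot: [-3.141, -0.001, -1.277]
force: [-15.3, 3.8, 39.4]
width: 0.0006
t: 3.55
eef_pos: [0.5532, 0.0249, 0.032]
ee_rot: [-3.141, -0.001, -1.277]
force: [-15.1, 4.1, 39.1]
width: 0.0004
```

```bash
python3 -m inch '1 0 0 -0.06 0 0 0; 1 0.1 0.1 -0.07 0 0 0; 1 0.2 0.2 -0.07 0 0 0; 1 0.258 0.257 -0.07 0 0 0; 1 0.258 0.257 -0.06 0 0 0; 1 0.258 0.257 -0.04 0 0 0; 1 0.258 0.257 -0.02 0 0 0; 1 0.258 0.257 -0.015 0 0 0; 1 0.258 0.257 -0.01 0 0 0; 1 0.258 0.257 -0.007 0 0 0;1 0.258 0.257 -0.005 0 0 0;1 0.258 0.257 -0.005 0 0 0'
```

```text
t: 4.75
eef_pos: [0.5013, -0.0709, 0.0321]
ee_rot: [3.141, -0.001, -1.276]
force: [-7.7, 0.6, 23.2]
width: 0.0005
```

B is rigid too, so A should be the short one.

```bash
python3 -m inch '1 0 0 -0.06 0 0 0; 1 0.1 -0.1 -0.07 0 0 0; 1 0.2 -0.2 -0.07 0 0 0; 1 0.257 -0.257 -0.07 0 0 0; 1 0.257 -0.257 -0.06 0 0 0; 1 0.257 -0.257 -0.04 0 0 0; 1 0.257 -0.257 -0.02 0 0 0; 1 0.257 -0.257 -0.01 0 0 0; 1 0.257 -0.257 -0.003 0 0 0; 1 0.257 -0.257 0.002 0 0 0;1 0.257 -0.257 0.004 0 0 0;1 0.257 -0.257 0.004 0 0 0';  python3 -m inch '1 0 0 0.003 0 0 0; 1 0 0 0.006 0 0 0; 1 0 0 0.008 0 0 0; 1 0 0 0.01 0 0 0; 1 0 0 0.01 0 0 0; 1 0 0 0.01 0 0 0'
```

```text
t: 5.95
eef_pos: [0.5972, -0.1227, 0.0297]
ee_rot: [-3.142, -0.0, -1.278]
force: [-1.1, -0.6, 3.0]
width: 0.0002
t: 6.55
eef_pos: [0.5977, -0.123, 0.0281]
ee_rot: [-3.141, -0.001, -1.277]
force: [-5.1, -1.1, 15.1]
width: 0.0003
```

Corner A gave about 4 mm (TCP z 0.0281 at 15 N), so that is the short foot. Backing off to look at its shim.

```bash
python3 -m inch '1 0 0 -0.03 0 0 0; 1 0 0 -0.15 0 0 0; 1 -0.1 0 -0.3 0 0 0; 1 -0.2 0 -0.4 0 0 0; 1 -0.25 0 -0.4 0 0 0; 1 -0.25 0 -0.4 0 0 0;1 -0.25 0 -0.4 0 0 0'; python3 - <<'E'
from h import *
from station import arm
s=arm.get_state();print(s["t"],s["eef_pos"],s["ee_rot"],s["force"])
f=arm.grab_frame("wrist");cv2.imwrite("pics/wrist2.png",f["img"][:,:,::-1]);np.savez("wrist2.npz",pos=s["eef_pos"],rpy=s["ee_rot"],**f)
f=arm.grab_frame("side");cv2.imwrite("pics/side2.png",cv2.resize(f["img"][150:350,200:460,::-1],None,fx=3,fy=3))
E
```

```text
t: 7.25
eef_pos: [0.5755, -0.0505, 0.1461]
ee_rot: [3.141, 0.0, -1.277]
force: [-0.5, -0.6, -1.0]
width: 0.0001
7.25 [ 0.57552297 -0.05051326  0.14608941] [ 3.14145002e+00  3.48842308e-04 -1.27672750e+00] [-0.45284649 -0.56642534 -1.00226872]
```

View pics/wrist2.png

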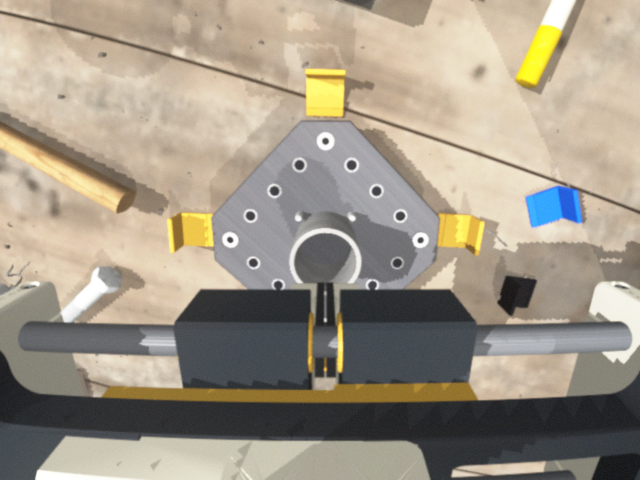

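View pics/side2.png

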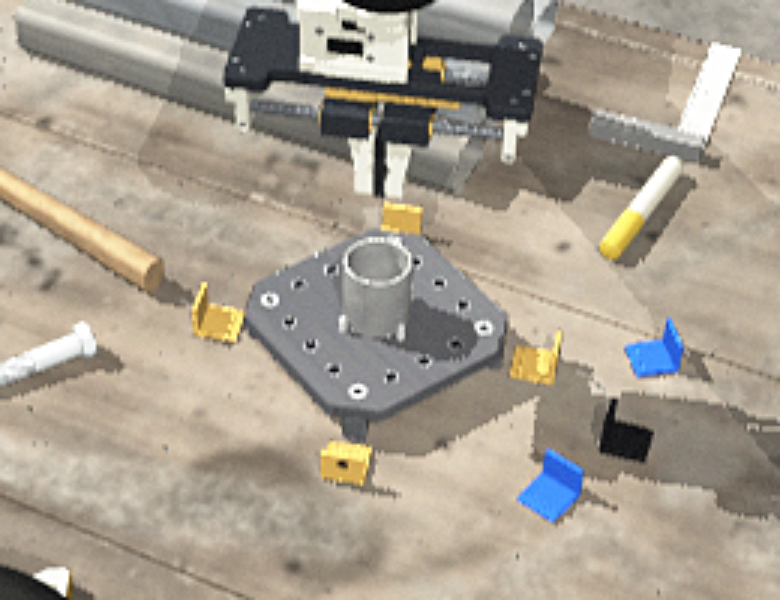

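The shim sits at (305–345, 69–117), square to the corner and in line with the screw at (325,141). Measuring it now.

```bash
python3 - <<'E'
from h import *
f=dict(np.load("wrist2.npz"));pos,rpy=f["pos"],f["rpy"];Rt=R.from_euler('xyz',rpy).as_matrix()
def T(uv,z): return (cast(f,uv,z,pos,rpy)-pos)@Rt*1000
m=yellow(f["img"]);m[:, :290]=0;m[:,360:]=0;m[130:]=0
ys,xs=np.nonzero(m);print(xs.min(),xs.max(),ys.min(),ys.max())
for y in range(ys.min(),ys.max()+1,4): 
    x=xs[ys==y];print(y,x.min(),x.max())
print("lip top",T([[305,69.5],[346,69.5]],.026)); print("tongue end",T([[307,117],[344,117]],.0045))
c=T([[325.5,141.5],[230,240],[420.5,240]],.032);print("screws A,D,B",c)
print("cut edge",T([[301,121],[351,121]],.032))
cv2.imwrite("pics/w2z.png",cv2.resize(f["img"][50:170,240:410,::-1],None,fx=4,fy=4,interpolation=cv2.INTER_CUBIC))
E
```

```text
305 345 69 116
69 307 339
73 306 345
77 307 344
81 307 344
85 307 343
89 307 344
93 307 343
97 306 343
101 307 343
105 307 343
109 306 343
113 306 343
lip top [[126.25050136 -15.22260195 120.04320699]
 [126.22515933  14.77707454 120.04749471]]
tongue end [[ 93.68227266 -15.21447109 141.55457086]
 [ 93.65486573  14.80976768 141.5588628 ]]
screws A,D,B [[ 74.81046336  -0.26499774 114.06328445]
 [ -2.21607166 -77.93541672 114.07907637]
 [ -2.38599527  76.94223729 114.10122597]]
cut edge [[ 89.62526032 -18.36601002 114.05553466]
 [ 89.59382445  18.59429718 114.0608173 ]]
```

View pics/w2z.png

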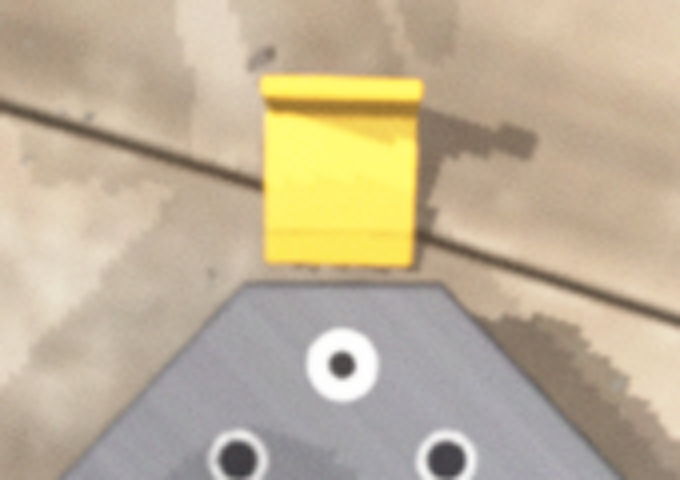

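```bash
python3 -m inch '1 0.15 0 0 0 0 0; 1 0.3 0 0 0 0 0; 1 0.45 0 0 0 0 0; 1 0.517 0 0.05 0 0 0; 1 0.517 0 0.2 0 0 0; 1 0.517 0 0.35 0 0 0; 1 0.517 0 0.43 0 0 0; 1 0.517 0 0.453 0 0 0; 1 0.517 0 0.453 0 0 0; 1 0.517 0 0.453 0 0 0'; python3 - <<'E'
from h import *
from station import arm
f=arm.grab_frame("side");cv2.imwrite("pics/side3.png",cv2.resize(f["img"][150:350,200:460,::-1],None,fx=3,fy=3))
f=arm.grab_frame("scene");cv2.imwrite("pics/scene3.png",cv2.resize(f["img"][150:350,200:460,::-1],None,fx=3,fy=3))
E
```

```text
t: 8.35
eef_pos: [0.6215, -0.1998, 0.0116]
ee_rot: [-3.14, -0.001, -1.278]
force: [0.6, -0.1, 0.6]
width: 0.0005
```

View pics/side3.png

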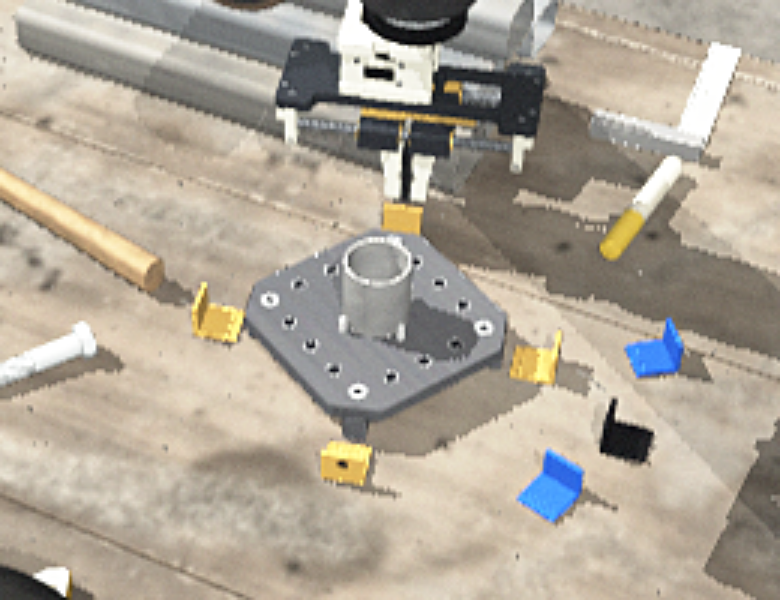

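View pics/scene3.png

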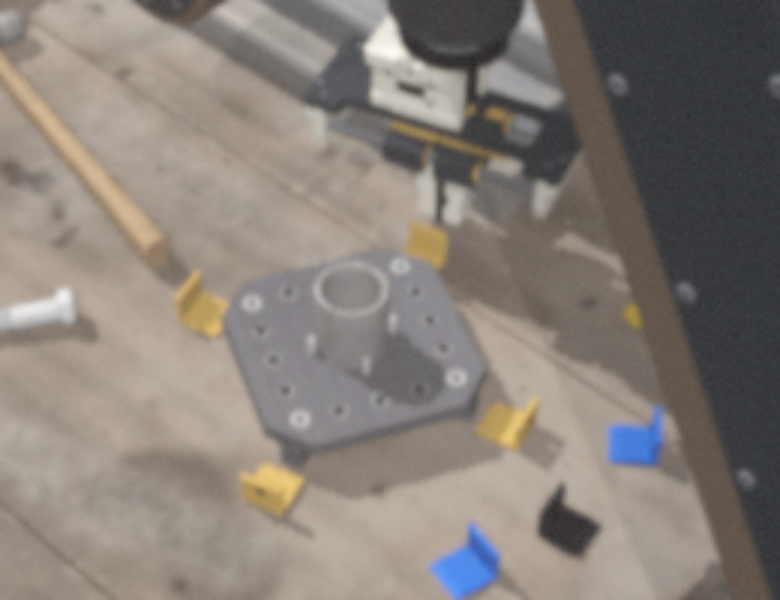

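Fingers are behind the lip with clear space. Pushing inward slowly.

```bash
python3 -m inch '1 -0.025 0 0 0 0 0; 1 -0.045 0 0 0 0 0; 1 -0.055 0 0 0 0 0; 1 -0.065 0 0 0 0 0; 1 -0.075 0 0 0 0 0; 1 -0.085 0 0 0 0 0; 1 -0.095 0 0 0 0 0; 1 -0.1 0 0 0 0 0;1 -0.1 0 0 0 0 0'; python3 -m inch '1 -0.01 0 0 0 0 0; 1 -0.02 0 0 0 0 0; 1 -0.03 0 0 0 0 0; 1 -0.03 0 0 0 0 0'; python3 - <<'E'
from h import *
from station import arm
f=arm.grab_frame("side");cv2.imwrite("pics/side4.png",cv2.resize(f["img"][150:350,200:460,::-1],None,fx=3,fy=3))
E
```

```text
t: 9.35
eef_pos: [0.6117, -0.1704, 0.0105]
ee_rot: [3.141, 0.0, -1.277]
force: [0.7, 0.2, 1.0]
width: 0.0003
t: 9.75
eef_pos: [0.6091, -0.1616, 0.0105]
ee_rot: [3.141, 0.0, -1.277]
force: [0.8, 0.4, 0.7]
width: 0.0006
```

View pics/side4.png

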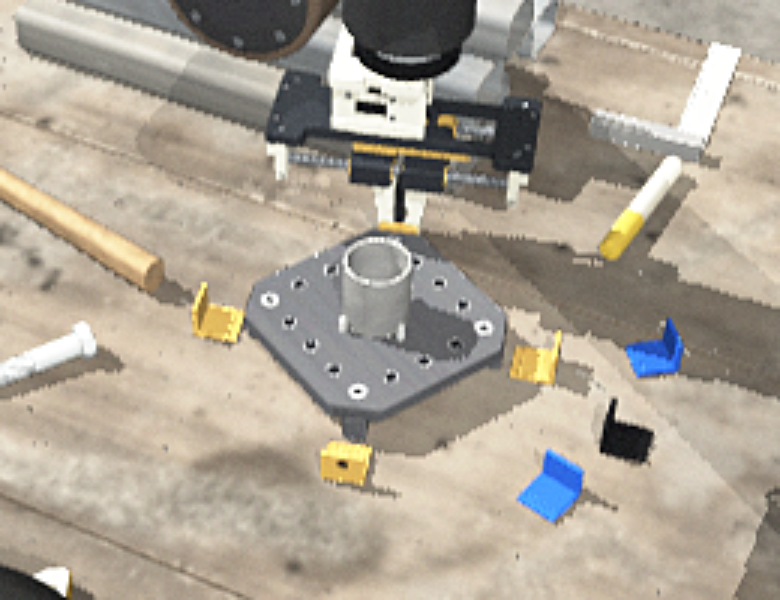

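```bash
python3 -m inch '1 -0.008 0 0 0 0 0; 1 -0.016 0 0 0 0 0; 1 -0.024 0 0 0 0 0; 1 -0.031 0 0 0 0 0; 1 -0.031 0 0 0 0 0'; python3 -m inch '1 -0.004 0 0 0 0 0; 1 -0.008 0 0 0 0 0; 1 -0.008 0 0 0 0 0'; python3 -m inch '1 -0.004 0 0 0 0 0; 1 -0.004 0 0 0 0 0'
```

```text
t: 10.3
eef_pos: [0.6065, -0.1528, 0.0106]
ee_rot: [3.142, 0.0, -1.277]
force: [-0.5, 0.2, 0.6]
width: 0.0006
t: 10.6
eef_pos: [0.6058, -0.1507, 0.0106]
ee_rot: [-3.142, 0.0, -1.278]
force: [-0.5, -0.5, 0.7]
width: 0.0005
t: 10.8
eef_pos: [0.6057, -0.1502, 0.0106]
ee_rot: [-3.141, -0.001, -1.278]
force: [1.2, -4.4, -0.1]
width: 0.0006
```

Contact force has risen at the expected home distance (TCP 106 mm from centre). One small extra squeeze, then back off and look.

```bash
python3 -m inch '1 -0.003 0 0 0 0 0; 1 -0.003 0 0 0 0 0'; python3 -m inch '1 0.03 0 0 0 0 0; 1 0.06 0 -0.05 0 0 0; 1 0.06 0 -0.2 0 0 0; 1 0 0 -0.35 0 0 0; 1 -0.15 0 -0.45 0 0 0; 1 -0.3 0 -0.45 0 0 0; 1 -0.35 0 -0.45 0 0 0; 1 -0.35 0 -0.45 0 0 0'; python3 - <<'E'
from h import *
from station import arm
s=arm.get_state();print(s["t"],s["eef_pos"],s["ee_rot"],s["force"])
pos,rpy=s["eef_pos"],s["ee_rot"]
f=arm.grab_frame("wrist");cv2.imwrite("pics/wrist5.png",cv2.resize(f["img"][30:280,150:500,::-1],None,fx=2,fy=2))
np.savez("wrist5.npz",pos=pos,rpy=rpy,**f)
E
```

```text
t: 11.0
eef_pos: [0.6057, -0.1501, 0.0106]
ee_rot: [-3.141, -0.001, -1.277]
force: [2.3, -9.9, -3.0]
width: 0.0005
t: 11.8
eef_pos: [0.5745, -0.0464, 0.1462]
ee_rot: [-3.141, 0.001, -1.275]
force: [0.5, -0.0, 0.2]
width: 0.0008
11.8 [ 0.57450682 -0.04637588  0.1461858 ] [-3.14062810e+00  5.76605398e-04 -1.27478917e+00] [ 0.50511649 -0.02137635  0.15674848]
```

View pics/wrist5.png

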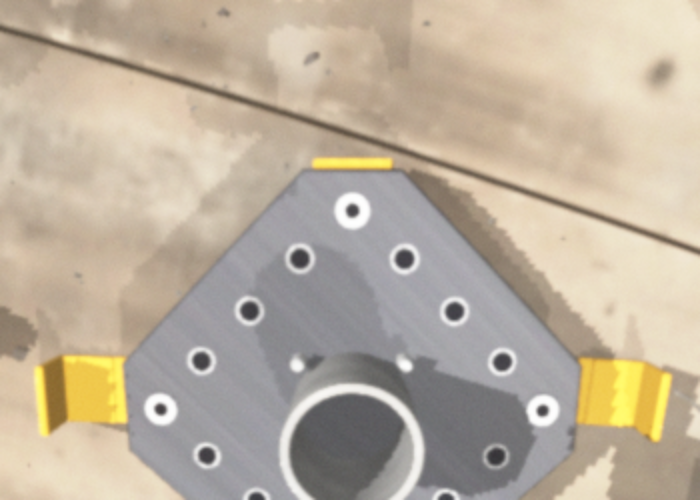

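Picture: the shim's lip is flush and square against the cut corner (lip at about (352,163), screw at (352,211)). The neighbouring shims and the pipe are in place. Now the proof press.

```bash
python3 -m inch '1 0.15 0 0 0 0 0; 1 0.266 0 0.1 0 0 0; 1 0.266 0 0.25 0 0 0; 1 0.266 0 0.34 0 0 0; 1 0.266 0 0.36 0 0 0; 1 0.266 0 0.37 0 0 0; 1 0.266 0 0.375 0 0 0; 1 0.266 0 0.38 0 0 0;1 0.266 0 0.383 0 0 0;1 0.266 0 0.383 0 0 0'; python3 -m inch '1 0 0 0.003 0 0 0; 1 0 0 0.003 0 0 0; 1 0 0 0.003 0 0 0'
```

```text
t: 12.85
eef_pos: [0.599, -0.1246, 0.0319]
ee_rot: [-3.139, -0.001, -1.277]
force: [0.4, -0.2, 2.5]
width: 0.0006
t: 13.15
eef_pos: [0.599, -0.1246, 0.0318]
ee_rot: [-3.139, -0.001, -1.277]
force: [-2.4, 0.7, 10.8]
width: 0.0003
```

```bash
python3 -m inch '1 0 0 0.002 0 0 0; 1 0 0 0.004 0 0 0; 1 0 0 0.004 0 0 0; 1 0 0 0.004 0 0 0; 1 0 0 0.004 0 0 0'; python3 -m inch '1 0 0 -0.05 0 0 0; 1 0 0 -0.2 0 0 0; 1 -0.1 0 -0.35 0 0 0; 1 -0.25 0 -0.45 0 0 0; 1 -0.27 0 -0.45 0 0 0; 1 -0.27 0 -0.45 0 0 0; 1 -0.27 0 -0.45 0 0 0; 1 -0.27 0 -0.45 0 0 0'; python3 - <<'E'
from h import *
from station import arm
s=arm.get_state();print(s["t"],s["eef_pos"],s["ee_rot"],s["force"])
f=arm.grab_frame("wrist");P=(s["eef_pos"],s["ee_rot"]);cv2.imwrite("pics/wrist6.png",cv2.resize(f["img"][30:280,150:500,::-1],None,fx=2,fy=2))
np.savez("wrist6.npz",pos=P[0],rpy=P[1],**f)
f=arm.grab_frame("side");cv2.imwrite("pics/side6.png",cv2.resize(f["img"][150:350,200:460,::-1],None,fx=3,fy=3))
E
```

```text
t: 13.65
eef_pos: [0.5991, -0.1247, 0.0317]
ee_rot: [-3.139, -0.001, -1.276]
force: [-5.7, 1.5, 20.8]
width: 0.0003
t: 14.45
eef_pos: [0.5741, -0.0478, 0.1624]
ee_rot: [3.14, 0.0, -1.278]
force: [-0.4, -1.2, -0.8]
width: 0.0007
14.45 [ 0.57405354 -0.04781223  0.16238868] [ 3.13956706e+00  2.37891787e-04 -1.27815175e+00] [-0.40146843 -1.24807724 -0.78203499]
```

View pics/wrist6.png

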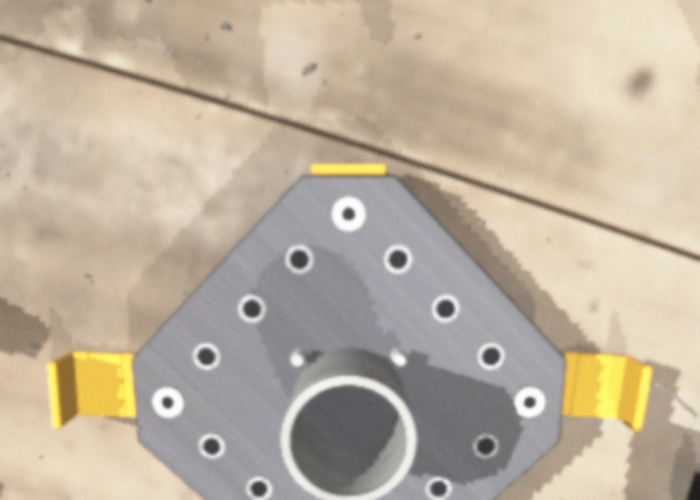

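View pics/side6.png

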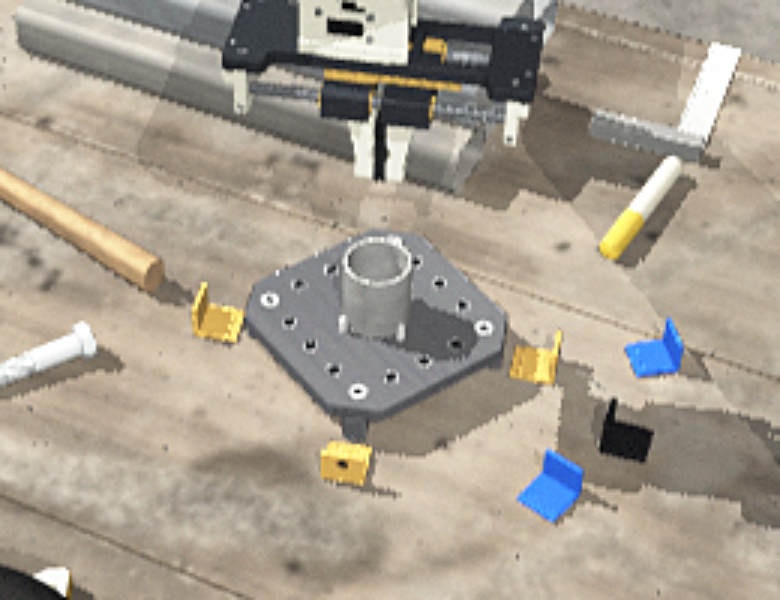

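Lip flush, everything else in place. One numeric check of the lip position before handing in.

```bash
python3 - <<'E'
from h import *
from station import arm
f=dict(np.load("wrist6.npz"));Rt=R.from_euler('xyz',f["rpy"]).as_matrix()
T=lambda uv,z:((cast(f,uv,z,f["pos"],f["rpy"])-f["pos"])@Rt*1000)[:,:2].round(1)
m=yellow(f["img"]);m[:,:300]=0;m[:,350:]=0;m[130:]=0
ys,xs=np.nonzero(m);print(xs.min(),xs.max(),ys.min(),ys.max())
print("lip outer",T([[xs.min(),ys.min()],[xs.max()+1,ys.min()]],.026),"edge",T([[304,ys.max()+1],[348,ys.max()+1]],.032),"screw",T([[324.3,136.8]],.032))
arm.job_done()
E
```

```text
306 342 112 117
lip outer [[ 97.3 -15.7]
 [ 97.2  13.7]] edge [[ 92.4 -17. ]
 [ 92.4  17.4]] screw [[78.1 -1.2]]
the job is handed in; nothing more can be done
```

I found the short foot, pushed its shim home and proved that corner no longer gives. I handed the job in at about 14.6 s; the station gave no verdict.

- **Finding the corner:** Three corners stayed rigid when pressed with 21–39 N. The fourth, the corner farthest to the robot's right at about (0.597, -0.123), sank about 4 mm. The fingertip read z = 0.0281 at 15 N.
- **Shim:** I slid that corner's brass shim in with closed fingertips until the force rose to about 10 N. It stopped at the expected home distance.
- **Proof press:** Pressing the same corner again at about 21 N gave no visible sink; the fingertip read z = 0.0317.
- **Last checks:** The final wrist image puts the lip's outer face 4.9 mm beyond the plate edge. A lip fully against the foot would show 4 mm, so about 1 mm is unaccounted for, within the 2 mm calibration error. The lip is square to the edge and about 1 mm off-centre at most.
- **Everything else:** In the final pictures the pipe is upright in its nest, and the other three shims and the bystanders in view look undisturbed. The arm was clear of everything. I judged these by eye and did not measure them.

No check failed.

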